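# Stand the dissecting boards on edge in the drying rack

## Robot

A 6-joint arm with a two-finger parallel gripper is mounted at the origin on the work surface. World frame = base frame: x ahead of the robot, y to its left, z up, the work surface at z = 0. Lengths are in m, angles in rad, forces in N, time in s.
With the tool pointing down it reaches from about 0.35 to 0.975 m from the base axis. Payload 4.9 kg.
Tool frame: the origin (TCP) lies at the very end of the fingers, on their centre line; the grasp point (between the pads) lies 19 mm behind it; z points along the fingers, y is the line along which they close (so a half turn about z gives the same grasp; the last joint's range is limited). The gripper opens to 85 mm and grips with 20 to 120 N. Pads are 22 mm wide; open, the fingers measure 114 mm over their backs; the gripper's body (76 mm by 85 mm) begins 54 mm behind the grasp point. The pads swing forward as they close: fully open they stand 13 mm farther back than shut.
Start: joints at [-1.42, 0.053, 1.613, -0, 1.476, -0.119], TCP at [0.167, -0.602, 0.231] pointing down, gripper open.
Joint ranges: [-3.01, 3.01], [-1.01, 2.22], [0.06, 2.58], [-1.02, 4.17], [0.09, 2.62], [-3.14, 3.14]. Speed limits (rad/s): [2.57, 2.57, 3.14, 3.14, 3.14, 3.14].

## Interface

Orientations are given as a rotation vector (axis times angle).
In Python, from station import get_obs, get_image, get_calibration, finish_job gives the robot as it stands.
- The arm moves only by the tool servo_tool, never from a script. Its argument "increments" is a list of rows, each a list of 5 numbers: the opening, from 0 (shut) to 1 (fully open), then the shift along the tool's x, y, z in mm, then the turn about the tool's z in degrees. In form: [[jaw, tx, ty, tz, spin], ...]. A call has 1 to 12 rows; each row shifts and turns the commanded pose from where the row before left it, along the tool's axes as they then stand; what a row does not reach is not made up. A row lasts 1/8 s, in which the tool goes at most 62.5 mm and 10.7 degrees, less where a joint would pass 70% of its speed; a pose out of reach is approached as far as the arm can. A call is refused whole if a number of a shift passes 62.5 or a number of a turn 10.7, either way. A call with a gripper value outside its range is refused whole. The fingers move at their own pace and stop on an object; "force" is the grip in N (left out, the last holds). Time passes only in rows, so rows that do not move let the fingers close. It gives the time, the measured TCP pose, the force, the opening and the grip force at its end, in the units of the state.
- get_obs(): the state, without advancing time (a new reading comes with each control period).
- get_image(name): name is "side" or "top"; returns the picture (400x640x3 uint8, red, green, blue); there is no depth.
- get_calibration(name): a dict with "fx", "fy", "cx", "cy" (pixels), "R" (3x3) and "t" (3): a world point X has camera coordinates R X + t. Camera axes: x right, y down, z forward; pixel columns grow to the right and rows downward; lengths in m; the calibration is good to about 2 mm. A picture is of the moment at which its call begins. get_calibration takes no time and is no camera call.
- finish_job(): hands the job in; it is judged then, once.
The state is a dict: "t": time; "q": joint angles; "dq": joint speeds; "effort": joint torques, N m; "tool_pos": TCP position; "tool_rot": TCP orientation; "contact_force": force on the tool from outside, world axes, zero at the start; "wrist_torque": the same for the moment, N m; "opening": finger opening in m; "grip_force": force on a finger pad.
Only numpy, scipy, OpenCV 4.12 (cv2) and the standard library are available. Lean on these libraries where they do the work, as an engineer would, in place of code of your own. Each camera call takes 0.05 s, during which the arm holds its last target. There are 200 camera calls.

## Task

Two washed dissecting boards lean side by side on the draining stand; they look alike, but one is thicker. Stand both upright on edge in the steel rack, the thin board in the narrow free slot (at the end of the rack away from the lid) and the thick board in the wide slot (the middle one), in line with their slots and near their middle. Lower each fully home onto the slot's floor before letting go, without dropping or forcing it, and leave the lid already in the rack, the bowl, the bottle and the jar where they are.

Things in the scene. Friction and masses are not known exactly. Their poses are not given: they have to be found in the camera images.
- board_p: one of two like grey plastic boards, 110 mm wide, 125 high; one is 9 mm thick (0.12 kg), the other 14 (0.18 kg), not told which: feel or see. Origin: middle of the lower edge of its back face. z up the board, y along its width, x out of the front face (back face at x = 0). Starts leaning on the stand 30 deg from vertical, top towards the robot; the top 53 mm are free to pinch
- board_q: the other of two like grey plastic boards, 110 mm wide, 125 high; one is 9 mm thick (0.12 kg), the other 14 (0.18 kg), not told which: feel or see. Origin: middle of the lower edge of its back face. z up the board, y along its width, x out of the front face (back face at x = 0). Starts leaning on the stand 30 deg from vertical, top towards the robot; the top 53 mm are free to pinch
- board_p_foot (a point): middle of board_p's lower edge, halfway through its thickness; axes as the board's
- board_q_foot (a point): middle of board_q's lower edge, halfway through its thickness; axes as the board's
- stand: fixed steel wire stand, 260 mm long (y) on a 280 x 120 mm foot. Wire backs lean 30 deg from vertical, top towards -x, 72 mm high along the slope (top 86 mm above the bench), with a 30 mm deep wire ledge square to them; boards rest on both. Origin on the bench below the line where back and ledge meet (22 mm up); boards at y = +70 and -70 mm
- rack: fixed steel wire rack with three parallel slots between wire hoops, base 150 mm in x, 130 mm in y, 50 mm high; origin under its middle on the bench. Slots run along y, at x = -50 mm (end, 11 mm wide, holds the lid), x = 0 (middle, wide slot, 16 mm) and x = +50 mm (other end, narrow slot, 11 mm, free)
- slot_wide (a point): middle of the floor of the wide (middle) slot, 10 mm above the bench (the floor is two cross rods at y = -35 and 35 mm). x across the slot, y along it, z up. The clear gap is 16 mm between two upright hoops of 6 mm round wire, 96 mm long in y, their tops 40 mm above this floor; a board a few mm off lands on the wire and must be eased over by touch
- slot_narrow (a point): middle of the floor of the narrow (end) slot, 10 mm above the bench (the floor is two cross rods at y = -35 and 35 mm). x across the slot, y along it, z up. The clear gap is 11 mm between two upright hoops of 6 mm round wire, 96 mm long in y, their tops 40 mm above this floor; a board a few mm off lands on the wire and must be eased over by touch
- tray_lid: bystander: loose aluminium tray lid, 8 mm thick, 100 mm wide, 85 mm high, standing in the rack's third slot (x = -50 mm); origin at the middle of its lower edge
- bowl: bystander: loose steel bowl, 100 mm across, 40 mm high; origin under its middle
- bottle: bystander: loose white plastic bottle, 60 mm across, 170 mm high; origin under its middle
- jar: bystander: loose amber glass jar, 64 mm across, 80 mm high; origin under its middle

How it is judged:
By the outcome, as a careful person would: the job done as asked, in the order asked, and still so for the second after the job is handed in, with the robot touching nothing.
It also fails if it takes over 70 s, if anything falls off the work surface, if the arm or the gripper's body presses on something with over 40 N, if the wrist force passes 120 N, or if a joint passes its speed limit or range.

## Working session

There is one attempt and no reset: what is moved stays moved. The work goes in short steps, Python scripts to look and compute and a tool call to move; the robot and the scene stay as the last step left them, time stands still between calls to the robot, and variables do not carry over. Pictures are saved under pics/ and viewed, at most 10 in all, crops included, and the job is handed in when it is done.

Besides the shell and the picture viewer there is one more tool, called in YAML: its name, and indented under it one key for each argument. servo_tool: Moves the arm, as the interface text tells. Its arguments: {"type":"object","properties":{"increments":{"type":"array"},"force":{"type":"number"}},"required":["increments"]}

```bash
mkdir -p pics; python3 - <<'E'
from station import *
import cv2,numpy as np
np.set_printoptions(precision=4,suppress=True)
for n in("side","top"):
    im=get_image(n); cv2.imwrite(f"pics/{n}0.png",cv2.cvtColor(im,cv2.COLOR_RGB2BGR))
    print(n,get_calibration(n))
print(get_obs())
E
```

```text
side {'fx': 475.26709276072313, 'fy': 475.26709276072313, 'cx': 329.2594769569296, 'cy': 195.9031113772454, 'R': array([[ 0.9924, -0.123 ,  0.0091],
       [-0.0885, -0.7611, -0.6426],
       [ 0.086 ,  0.6369, -0.7661]]), 't': array([-0.5612,  0.0132,  1.1419])}
top {'fx': 371.8964361415541, 'fy': 371.8964361415541, 'cx': 320.6890277599287, 'cy': 202.30305259479073, 'R': array([[-0.019 , -0.9998, -0.0074],
       [-0.9914,  0.0198, -0.1295],
       [ 0.1296,  0.0048, -0.9915]]), 't': array([-0.08  ,  0.5792,  0.8771])}
{'t': 0.1, 'q': array([-1.42  ,  0.0533,  1.6142, -0.    ,  1.476 , -0.119 ]), 'dq': array([-0.0008, -0.0028, -0.0038, -0.0006,  0.0006,  0.0009]), 'effort': array([  0.001 , -39.4901, -37.1365,  -0.0001,   0.0039,  -0.    ]), 'tool_pos': array([ 0.1665, -0.6018,  0.2302]), 'tool_rot': array([-3.1112, -0.4223,  0.0001]), 'contact_force': array([ 0.2305,  0.0925, -0.4082]), 'wrist_torque': array([ 0.0274, -0.0665, -0.0322]), 'grip_force': 0.0, 'opening': 0.08565005874956336}
```

View pics/side0.png

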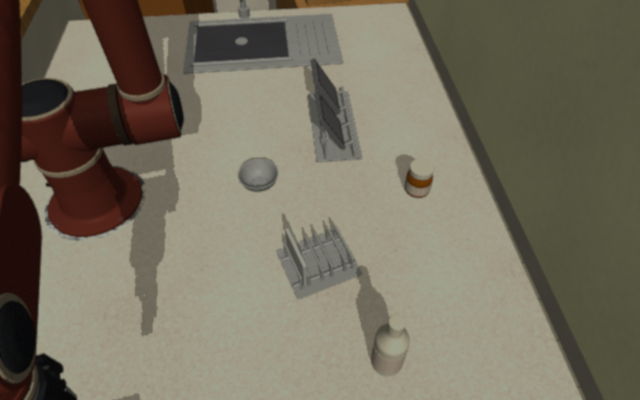

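View pics/top0.png

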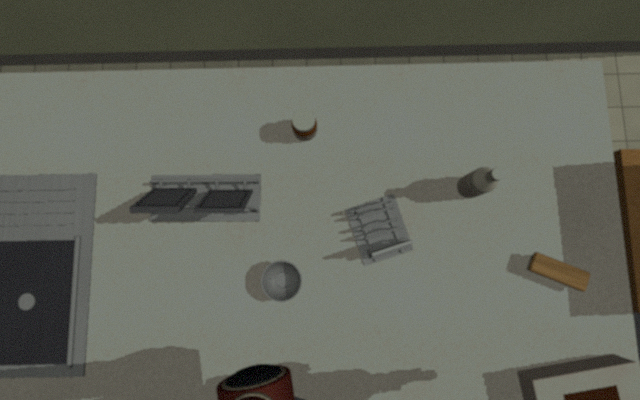

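The top view shows the stand with two boards at (130–262, 172–222), the rack at (335–412, 195–265) with the lid at its lower end, the bowl at (282, 281), the jar at (304, 127) and the bottle at (477, 181). Next I'll zoom in for exact corners.

```bash
python3 - <<'E'
import cv2,numpy as np
t=cv2.imread("pics/top0.png");s=cv2.imread("pics/side0.png")
def crop(im,x,y,w,h,k):
    c=cv2.resize(im[y:y+h,x:x+w],None,fx=k,fy=k,interpolation=cv2.INTER_CUBIC)
    c=cv2.convertScaleAbs(c,alpha=1.5)
    for i in range(-(-x//10)*10,x+w,10):
        cv2.line(c,((i-x)*k,0),((i-x)*k,6),(0,0,255),1); 
        if i%20==0: cv2.putText(c,str(i),((i-x)*k-10,18),0,.4,(0,0,255),1)
    for j in range(-(-y//10)*10,y+h,10):
        cv2.line(c,(0,(j-y)*k),(6,(j-y)*k),(0,0,255),1); cv2.putText(c,str(j),(8,(j-y)*k+4),0,.4,(0,0,255),1)
    return c
a=crop(t,125,165,140,65,5);b=crop(t,330,185,90,85,6)
cv2.imwrite("pics/a.png",np.vstack([crop(t,125,168,140,60,5),np.zeros((4,700,3),np.uint8)]))
cv2.imwrite("pics/b.png",b)
cv2.imwrite("pics/c.png",np.hstack([crop(s,270,205,95,100,4),crop(s,295,55,80,100,4)]))
E
```

```text
(no output)
```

View pics/a.png

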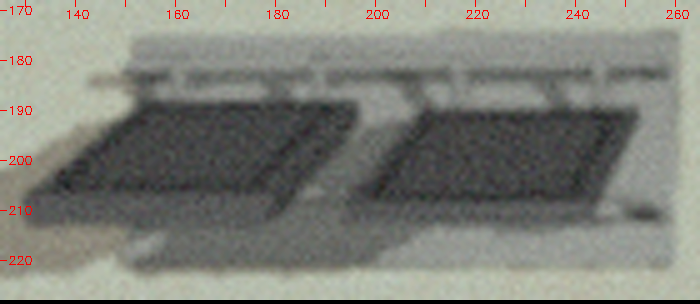

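View pics/b.png

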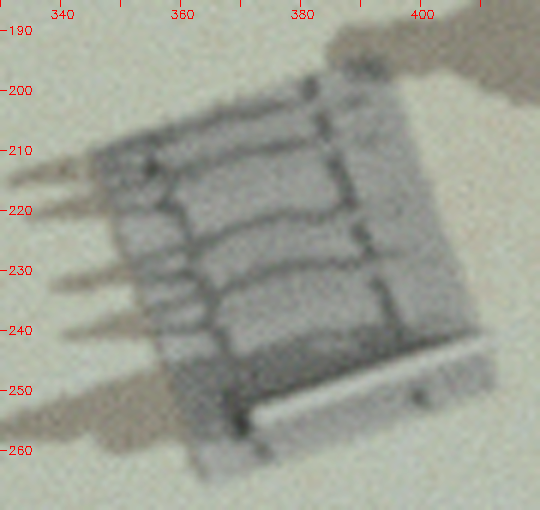

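View pics/c.png

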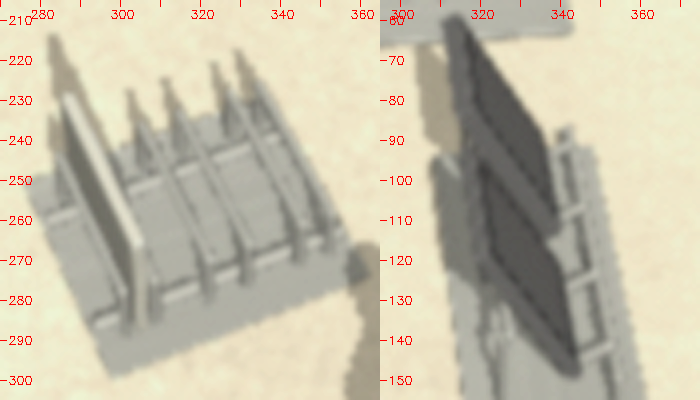

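Both crops agree. The left board (+y) has the deeper top edge, about 6 px against 3.5, so it is the thick one and the right one is thin. The rack base corners are at about (345,210), (393,194), (413,248) and (364,265), and the lid is at the near end. The stand foot spans (151–261, 174–222).

```bash
cat >h.py <<'E'
import cv2,numpy as np
from station import *
np.set_printoptions(precision=4,suppress=True)
C={n:get_calibration(n) for n in("side","top")}
def ray(n,uv,z):
    c=C[n];uv=np.atleast_2d(np.array(uv,float))
    d=np.c_[(uv[:,0]-c["cx"])/c["fx"],(uv[:,1]-c["cy"])/c["fy"],np.ones(len(uv))]@c["R"]
    o=-c["R"].T@c["t"]; return o+d*((z-o[2])/d[:,2])[:,None]
def proj(n,X):
    c=C[n];p=np.atleast_2d(X)@c["R"].T+c["t"]; return np.c_[p[:,0]/p[:,2]*c["fx"]+c["cx"],p[:,1]/p[:,2]*c["fy"]+c["cy"]]
E
python3 - <<'E'
from h import *
def show(name,n,p,z):
    X=ray(n,p,z);print(name,n,"\n",X*1000,"c",X.mean(0)*1000)
show("rack","top",[(345,210),(393.5,194),(413,248),(364,265)],.004)
show("rack side","side",[(276,249),(297,299),(357.5,279.5)],.004)
# sat mask of rack and stand, rectified
for n,boxes in(("top",{"rack":(335,185,420,272),"stand":(120,165,270,230)}),("side",{"rack":(268,205,362,302)})):
    im=cv2.imread(f"pics/{n}0.png").astype(int)
    for k,(x0,y0,x1,y1) in boxes.items():
        m=np.zeros(im.shape[:2],np.uint8); s=im[y0:y1,x0:x1]
        rel=(s[...,2]-s[...,0])/s.sum(2); m[y0:y1,x0:x1]=rel<(0.02 if n=="top" else .05)
        print(n,k,"rel pct",np.percentile(rel,[5,25,50,75,95]))
        m=cv2.morphologyEx(m,cv2.MORPH_OPEN,np.ones((3,3),np.uint8))
        cs,_=cv2.findContours(m,0,1); c=max(cs,key=cv2.contourArea)[:,0]
        X=ray(n,c,.004)[:,:2]*1000; r=cv2.minAreaRect(X.astype(np.float32)); print(r)
show("stand","top",[(151,174),(261,174),(260,222),(149,222)],.003)
show("P(left) topback,","top",[(130,213),(178,213)],.130)
show("P topfront","top",[(132,207),(184,207)],.137)
show("Q topback","top",[(193,212),(244,212)],.130)
show("Q topfront","top",[(196,208.3),(246,208.3)],.1345)
show("lid top","top",[(371.5,253.5),(411,242)],.095)
E
```

```text
rack top 
 [[ 560.9295 -152.5504    4.    ]
 [ 599.5466 -277.4267    4.    ]
 [ 461.862  -320.1205    4.    ]
 [ 422.1666 -196.0845    4.    ]] c [ 511.1262 -236.5455    4.    ]
rack side side 
 [[ 422.8633 -190.0118    4.    ]
 [ 459.3185 -317.6898    4.    ]
 [ 590.1103 -287.3443    4.    ]] c [ 490.764  -265.0153    4.    ]
top rack rel pct [-0.0039  0.0066  0.0139  0.0224  0.0417]
((500.78021240234375, -244.65081787109375), (183.91343688964844, 188.46253967285156), 88.93181610107422)
top stand rel pct [-0.0202  0.0033  0.0138  0.022   0.0374]
((602.4176025390625, 222.76812744140625), (155.7354278564453, 338.0957946777344), 2.2016942501068115)
side rack rel pct [0.0203 0.0235 0.0505 0.058  0.0627]
((499.7520751953125, -215.83621215820312), (170.31520080566406, 181.7715301513672), 14.339987754821777)
stand top 
 [[664.6085 346.2853   3.    ]
 [658.7505  61.4703   3.    ]
 [534.6974  63.7895   3.    ]
 [540.2359 346.3817   3.    ]] c [599.5731 204.4817   3.    ]
P(left) topback, top 
 [[550.0161 329.6195 130.    ]
 [547.9145 223.3608 130.    ]] c [548.9653 276.4902 130.    ]
P topfront top 
 [[562.3836 322.1892 137.    ]
 [560.1083 207.8422 137.    ]] c [561.246  265.0157 137.    ]
Q topback top 
 [[549.4764 190.2532 130.    ]
 [547.2461  77.6035 130.    ]] c [548.3613 133.9284 130.    ]
Q topfront top 
 [[557.0188 182.2764 134.5   ]
 [554.8336  72.3141 134.5   ]] c [555.9262 127.2952 134.5   ]
lid top top 
 [[ 451.0429 -204.1758   95.    ]
 [ 475.1588 -294.5652   95.    ]] c [ 463.1008 -249.3705   95.    ]
```

servo_tool:
  increments:
    - [1,0,0,0,-10.5]
    - [1,0,0,0,-10.5]
    - [1,0,0,0,-10.5]
    - [1,0,0,0,-10.5]
    - [1,0,0,0,-10.5]
    - [1,0,0,0,-10.5]
    - [1,0,0,0,-10.3]
    - [1,50,25,0,0]
    - [1,50,25,0,0]
    - [1,50,25,0,0]
    - [1,50,25,0,0]
    - [1,50,25,0,0]
  force: 30

```text
t: 1.6
tool_pos: [0.2974, -0.3532, 0.2308]
tool_rot: [-2.246, -2.196, -0.001]
contact_force: [-0.0, -0.4, 0.1]
opening: 0.0852
grip_force: 0.0
```

servo_tool:
  increments:
    - [1,50,25,0,0]
    - [1,50,25,0,0]
    - [1,50,25,0,0]
    - [1,50,25,0,0]
    - [1,50,25,0,0]
    - [1,50,25,0,0]
    - [1,50,25,0,0]
    - [1,50,25,0,0]
    - [1,50,25,0,0]
    - [0.7,20,10,0,0]
    - [0.6,0,0,0,0]
    - [0.6,0,0,0,0]

```text
t: 3.1
tool_pos: [0.5416, 0.1086, 0.231]
tool_rot: [-2.246, -2.196, 0.002]
contact_force: [0.2, -0.1, -0.4]
opening: 0.0513
grip_force: 0.0
```

```bash
cat > prof.py <<'E'
from h import *
import sys
# rectified hoop-top plane (z=47mm), profile across slots in rack frame
def prof(n,f,c=(.511,-.2365),yaw=17.3,z=.047):
    a=np.radians(yaw);ex=np.array([np.cos(a),np.sin(a)]);ey=np.array([-ex[1],ex[0]])
    im=cv2.cvtColor(cv2.imread(f),cv2.COLOR_BGR2GRAY)
    xs=np.arange(-20,75)/1000;ys=np.arange(-38,39)/1000
    X,Y=np.meshgrid(xs,ys); P=np.array(c)+X[...,None]*ex+Y[...,None]*ey
    uv=proj(n,np.c_[P.reshape(-1,2),np.full(X.size,z)]).astype(np.float32)
    w=cv2.remap(im,uv[:,0].reshape(X.shape),uv[:,1].reshape(X.shape),cv2.INTER_CUBIC).astype(float)
    return xs*1000,ys,w
for n in("top","side"):
    for (lo,hi) in((-38,-13),(-13,13),(13,38)):
        xs,ys,w=prof(n,f"pics/{n}0.png"); p=w[lo+38:hi+39].mean(0); p-=cv2.GaussianBlur(p[None],(0,0),15)[0]
        mn=[(int(xs[i]),round(p[i],1)) for i in range(2,len(p)-2) if p[i]==p[i-2:i+3].min() and p[i]<-1]
        mx=[(int(xs[i]),round(p[i],1)) for i in range(2,len(p)-2) if p[i]==p[i-2:i+3].max() and p[i]>1]
        print(n,lo,"dark",mn,"bright",mx)
print(get_obs()["tool_pos"],get_obs()["opening"],get_obs()["contact_force"])
E
python3 prof.py
```

```text
top -38 dark [(-6, np.float64(-8.8)), (16, np.float64(-6.4)), (37, np.float64(-1.3)), (46, np.float64(-4.3)), (54, np.float64(-5.9)), (64, np.float64(-4.1)), (69, np.float64(-1.5))] bright [(-13, np.float64(5.1)), (0, np.float64(4.5)), (11, np.float64(3.7)), (23, np.float64(3.3)), (28, np.float64(1.6)), (31, np.float64(1.2)), (41, np.float64(3.5)), (59, np.float64(2.0))]
top -13 dark [(-2, np.float64(-11.0)), (18, np.float64(-8.3)), (48, np.float64(-14.7)), (64, np.float64(-14.9))] bright [(5, np.float64(4.9)), (10, np.float64(5.9)), (30, np.float64(8.9)), (34, np.float64(8.1)), (41, np.float64(3.8)), (57, np.float64(5.2))]
top 13 dark [(0, np.float64(-16.4)), (21, np.float64(-15.5)), (50, np.float64(-13.8)), (66, np.float64(-14.6))] bright [(-12, np.float64(2.4)), (-6, np.float64(3.9)), (10, np.float64(5.9)), (14, np.float64(4.3)), (29, np.float64(9.2)), (34, np.float64(9.2)), (41, np.float64(5.1)), (58, np.float64(6.0))]
side -38 dark [(-12, np.float64(-7.5)), (-5, np.float64(-2.7)), (10, np.float64(-11.1)), (17, np.float64(-1.7)), (40, np.float64(-18.0)), (57, np.float64(-28.3))] bright [(-8, np.float64(1.7)), (0, np.float64(4.7)), (14, np.float64(1.5)), (29, np.float64(5.4)), (45, np.float64(2.5)), (69, np.float64(24.1))]
side -13 dark [(-11, np.float64(-2.6)), (-5, np.float64(-11.1)), (10, np.float64(-8.5)), (17, np.float64(-4.3)), (41, np.float64(-14.2)), (48, np.float64(-3.5)), (57, np.float64(-25.3))] bright [(-17, np.float64(4.7)), (3, np.float64(4.8)), (26, np.float64(4.7)), (68, np.float64(21.8))]
side 13 dark [(-16, np.float64(-7.9)), (5, np.float64(-7.3)), (34, np.float64(-10.2)), (40, np.float64(-8.4)), (57, np.float64(-26.0))] bright [(-8, np.float64(7.8)), (-2, np.float64(8.1)), (14, np.float64(5.3)), (25, np.float64(9.0)), (44, np.float64(4.7)), (70, np.float64(26.0))]
[0.5416 0.1086 0.231 ] 0.0512507153014077 [ 0.1993 -0.1416 -0.4021]
```

servo_tool:
  increments:
    - [0.6,24,22,0,0]
    - [0.6,0,0,30,0]
    - [0.6,0,0,30,0]
    - [0.6,0,0,26,0]
    - [0.6,0,0,25,0]
    - [0.6,0,0,25,0]
    - [0.6,0,0,0,0]

```text
t: 3.98
tool_pos: [0.5625, 0.1314, 0.0931]
tool_rot: [-2.246, -2.193, 0.006]
contact_force: [0.2, 0.7, 0.2]
opening: 0.0512
grip_force: 0.0
```

```bash
python3 - <<'E'
from h import *
o=get_obs();print(o["tool_pos"],o["opening"],o["contact_force"])
s=cv2.cvtColor(get_image("side"),cv2.COLOR_RGB2BGR);t=cv2.cvtColor(get_image("top"),cv2.COLOR_RGB2BGR)
a=cv2.resize(s[40:170,260:390],None,fx=3,fy=3);b=cv2.resize(t[140:270,120:250],None,fx=3,fy=3)
cv2.imwrite("pics/d.png",cv2.convertScaleAbs(np.hstack([a,b]),alpha=1.4))
E
```

```text
[0.5625 0.1314 0.0931] 0.05118172565645972 [0.1594 0.66   0.1833]
```

View pics/d.png

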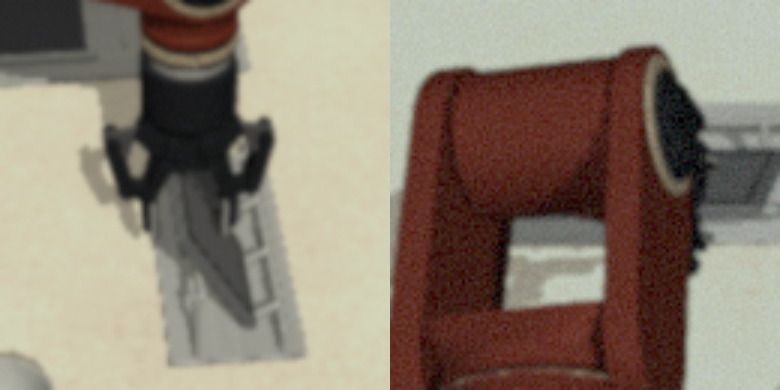

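The side crop shows the two fingers straddling the thin board's top edge clear of the stand, so I'll tip it upright with the rear finger while closing.

servo_tool:
  increments:
    - [0.55,0,7,0,0]
    - [0.5,0,7,0,0]
    - [0.45,0,7,0,0]
    - [0.4,0,7,0,0]
    - [0.4,0,7,0,0]
    - [0.35,0,5,0,0]
    - [0.35,0,3,0,0]
    - [0.35,0,0,0,0]

```text
t: 5.08
tool_pos: [0.6077, 0.1322, 0.0952]
tool_rot: [-2.245, -2.197, 0.0]
contact_force: [-0.5, -0.2, 0.5]
opening: 0.0297
grip_force: 0.0
```

servo_tool:
  increments:
    - [0.3,0,2,0,0]
    - [0.25,0,2,0,0]
    - [0.22,0,2,0,0]
    - [0.2,0,0,0,0]
    - [0.2,0,0,0,0]

```text
t: 5.7
tool_pos: [0.6136, 0.1321, 0.0953]
tool_rot: [-2.245, -2.197, 0.0]
contact_force: [-0.8, 0.4, -0.2]
opening: 0.0171
grip_force: 0.0
```

```bash
python3 - <<'E'
from h import *
o=get_obs();print(o["tool_pos"],o["opening"],o["contact_force"],o["wrist_torque"])
s=cv2.cvtColor(get_image("side"),cv2.COLOR_RGB2BGR)
a=cv2.resize(s[40:170,280:410],None,fx=4,fy=4)
cv2.imwrite("pics/e.png",cv2.convertScaleAbs(a,alpha=1.4))
E
```

```text
[0.6136 0.1321 0.0953] 0.017108967585250576 [-0.809   0.3856 -0.1547] [-0.0341 -0.0286  0.0363]
```

View pics/e.png

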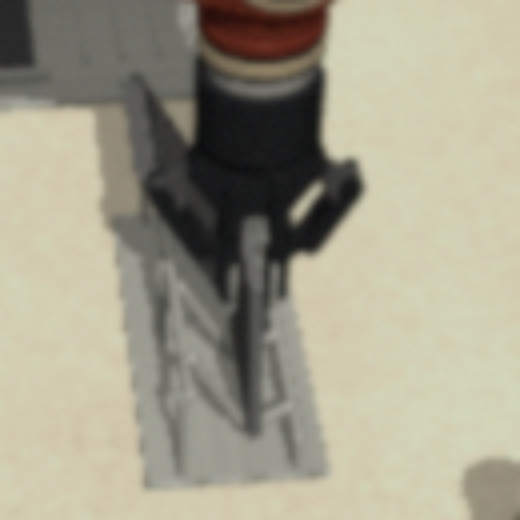

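The board is upright between the fingers, so I'll grip and lift.

servo_tool:
  increments:
    - [0.0,0,0,0,0]
    - [0.0,0,0,0,0]
    - [0.0,0,0,0,0]
    - [0.0,0,0,-10,0]
    - [0.0,0,0,-20,0]
    - [0.0,0,0,-30,0]
    - [0.0,0,0,-30,0]
    - [0.0,0,0,-30,0]
    - [0.0,0,0,0,0]
  force: 40

```text
t: 6.88
tool_pos: [0.6159, 0.1323, 0.2205]
tool_rot: [2.241, 2.193, 0.011]
contact_force: [0.2, -0.1, -0.4]
opening: 0.0086
grip_force: 43.3
```

servo_tool:
  increments:
    - [0,-25,-3,0,0]
    - [0,-45,-6,0,0]
    - [0,-45,-6,0,0]
    - [0,-45,-6,0,0]
    - [0,-45,-6,0,0]
    - [0,-45,-6,0,0]
    - [0,-45,-6,0,0]
    - [0,-40,-6,0,0]
    - [0,-20,-4,0,-5]
    - [0,0,0,0,-8.5]
    - [0,0,0,0,-5]
    - [0,0,0,0,0]

```text
t: 8.38
tool_pos: [0.5564, -0.2216, 0.214]
tool_rot: [-1.863, -2.527, 0.0]
contact_force: [-0.8, 0.3, -1.5]
opening: 0.0083
grip_force: 43.2
```

```bash
cat > look.py <<'E'
from h import *
import sys
o=get_obs();p=o["tool_pos"];from scipy.spatial.transform import Rotation as R
M=R.from_rotvec(o["tool_rot"]).as_matrix();print(o["t"],p,o["opening"],o["grip_force"],o["contact_force"],"\n",M)
print("heading tool y",np.degrees(np.arctan2(M[1,1],M[0,1])))
c=np.array([.511,-.2365]);a=np.radians(17.3);ex=np.array([np.cos(a),np.sin(a)]);ey=np.array([-ex[1],ex[0]])
d=p[:2]-c;print("rack frame TCP mm",d@ex*1000,d@ey*1000)
if len(sys.argv)>1:
    s=cv2.cvtColor(get_image("side"),cv2.COLOR_RGB2BGR);t=cv2.cvtColor(get_image("top"),cv2.COLOR_RGB2BGR)
    cv2.imwrite(f"pics/{sys.argv[1]}_t.png",t);cv2.imwrite(f"pics/{sys.argv[1]}_s.png",s)
    cv2.imwrite(f"pics/{sys.argv[1]}.png",cv2.convertScaleAbs(np.hstack([cv2.resize(s[170:310,255:385],None,fx=4,fy=4,interpolation=2),]),alpha=1.3))
E
python3 look.py f
```

```text
8.375 [ 0.5564 -0.2216  0.214 ] 0.008293786606987106 43.179359436035156 [-0.7973  0.3417 -1.5421] 
 [[-0.2955  0.9553 -0.0016]
 [ 0.9553  0.2955  0.0009]
 [ 0.0014 -0.0012 -1.    ]]
heading tool y 17.1871543877929
rack frame TCP mm 47.74942902072959 0.7746237474366275
```

servo_tool:
  increments:
    - [0,-1,2,20,0]
    - [0,0,0,30,0]
    - [0,0,0,25,0]
    - [0,0,0,5,0]
    - [0,0,0,0,0]
    - [0,0,0,0,0]

```text
t: 9.22
tool_pos: [0.5599, -0.2225, 0.1367]
tool_rot: [1.862, 2.528, 0.0]
contact_force: [-0.2, 1.1, -1.2]
opening: 0.0085
grip_force: 43.2
```

```bash
python3 look.py g
```

```text
9.225 [ 0.5599 -0.2225  0.1367] 0.008544744824159551 43.166184425354004 [-0.151   1.0972 -1.1908] 
 [[-0.2967  0.955   0.0021]
 [ 0.955   0.2967 -0.0011]
 [-0.0017  0.0016 -1.    ]]
heading tool y 17.25713226273875
rack frame TCP mm 50.88755876284146 -1.1910082437719631
```

View pics/g.png

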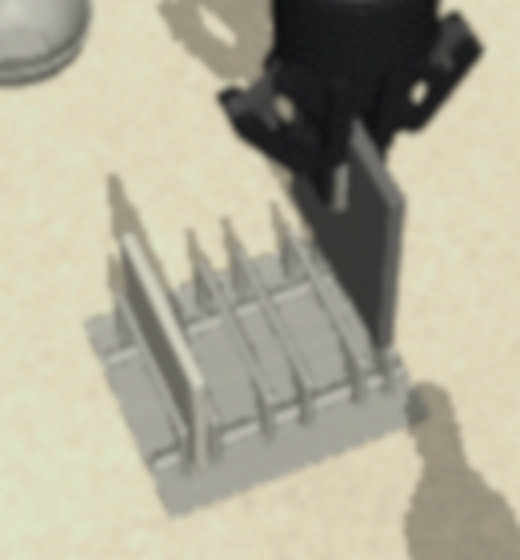

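```bash
python3 - <<'E'
from h import *
c=np.array([.511,-.2365]);a=np.radians(17.3);ex=np.array([np.cos(a),np.sin(a)]);ey=np.array([-ex[1],ex[0]])
P=lambda x,y,z:np.r_[c+(x*ex+y*ey)/1000,z/1000]
f=lambda uv:np.c_[(uv[:,0]-255)*4,(uv[:,1]-170)*4]
for y,z in((-45,8),(-45,50),(45,50),(0,50)):
    print("hoops y,z",y,z,f(proj("side",[P(x,y,z) for x in(-11,11,41.5,58.5)])).round(0).tolist())
print("board low corners",f(proj("side",[P(x,-56,67) for x in(46.4,55.4)])))
print("board top corners",f(proj("side",[P(x,-56,192) for x in(46.4,55.4)])))
print("base corners",f(proj("side",[P(-75,65,3),P(-75,-65,3),P(75,-65,3)])))
print("lid top",f(proj("side",[P(-50,-50,95),P(-50,50,95)])))
E
```

```text
hoops y,z -45 8 [[266.0, 442.0], [304.0, 427.0], [356.0, 406.0], [385.0, 395.0]]
hoops y,z -45 50 [[266.0, 400.0], [305.0, 385.0], [359.0, 364.0], [388.0, 352.0]]
hoops y,z 45 50 [[198.0, 267.0], [236.0, 253.0], [287.0, 235.0], [316.0, 225.0]]
hoops y,z 0 50 [[231.0, 332.0], [269.0, 317.0], [322.0, 298.0], [351.0, 287.0]]
board low corners [[377.8854 359.359 ]
 [393.809  353.2093]]
board top corners [[389.2918 211.6604]
 [406.9352 205.2488]]
base corners [[ 79.6914 327.6443]
 [167.4169 522.6184]
 [428.4164 418.5327]]
lid top [[195.6764 387.6807]
 [121.5141 234.6298]]
```

servo_tool:
  increments:
    - [0,1,0.6,8,0]
    - [0,0,0,4,0]
    - [0,0,0,3,0]
    - [0,0,0,3,0]
    - [0,0,0,0,0]

```text
t: 9.95
tool_pos: [0.5592, -0.2209, 0.1169]
tool_rot: [-1.863, -2.529, 0.0]
contact_force: [-0.2, -0.1, -0.9]
opening: 0.0087
grip_force: 43.2
```

servo_tool:
  increments:
    - [0,0,0,2,0]
    - [0,0,0,2,0]
    - [0,0,0,0,0]

```text
t: 10.32
tool_pos: [0.5593, -0.2209, 0.1131]
tool_rot: [-1.863, -2.529, 0.0]
contact_force: [0.3, -0.8, -1.0]
opening: 0.0085
grip_force: 43.2
```

servo_tool:
  increments:
    - [0,0,0,2,0]
    - [0,0,0,2,0]
    - [0,0,0,0,0]

```text
t: 10.7
tool_pos: [0.5592, -0.2209, 0.109]
tool_rot: [-1.863, -2.529, 0.0]
contact_force: [0.2, -0.3, -1.6]
opening: 0.0087
grip_force: 43.2
```

servo_tool:
  increments:
    - [0,0,0,2,0]
    - [0,0,0,2,0]
    - [0,0,0,0,0]

```text
t: 11.08
tool_pos: [0.5592, -0.2209, 0.105]
tool_rot: [-1.863, -2.529, 0.0]
contact_force: [0.3, -0.6, -1.8]
opening: 0.0089
grip_force: 43.2
```

```bash
python3 look.py i
```

```text
11.075 [ 0.5592 -0.2209  0.105 ] 0.008889260296507714 43.1708550453186 [ 0.2773 -0.586  -1.831 ] 
 [[-0.2967  0.955  -0.0005]
 [ 0.955   0.2967  0.0003]
 [ 0.0004 -0.0004 -1.    ]]
heading tool y 17.2597515059483
rack frame TCP mm 50.69278059435055 0.5812025822433912
```

View pics/i.png

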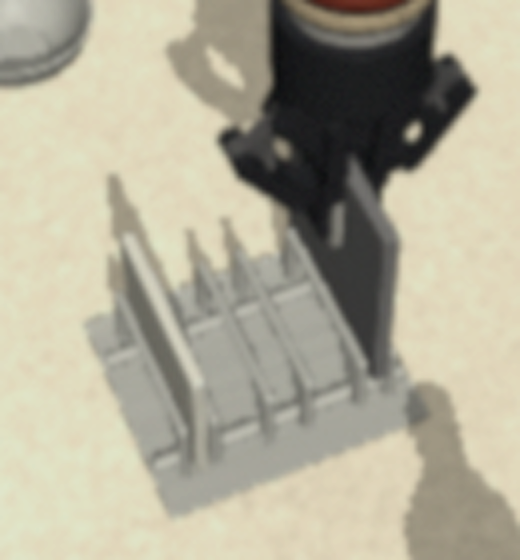

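The board's lower corner at crop (378, 373) sits between the two hoop ends at x≈360 and x≈392, and the force is free of contact, so I'll keep lowering.

servo_tool:
  increments:
    - [0,0,0,3,0]
    - [0,0,0,3,0]
    - [0,0,0,3,0]
    - [0,0,0,0,0]

```text
t: 11.68
tool_pos: [0.5591, -0.2208, 0.0958]
tool_rot: [-1.863, -2.529, 0.0]
contact_force: [0.1, -0.9, -0.6]
opening: 0.0084
grip_force: 43.2
```

servo_tool:
  increments:
    - [0,0,0,3,0]
    - [0,0,0,3,0]
    - [0,0,0,0,0]

```text
t: 12.05
tool_pos: [0.5591, -0.2208, 0.0898]
tool_rot: [-1.863, -2.529, 0.0]
contact_force: [0.1, 0.3, -0.7]
opening: 0.0084
grip_force: 43.2
```

servo_tool:
  increments:
    - [0,0,0,2,0]
    - [0,0,0,2,0]
    - [0,0,0,0,0]

```text
t: 12.42
tool_pos: [0.5593, -0.2209, 0.0861]
tool_rot: [-1.863, -2.529, 0.0]
contact_force: [0.8, 0.2, -1.5]
opening: 0.0085
grip_force: 43.2
```

servo_tool:
  increments:
    - [0,0,0,1.5,0]
    - [0,0,0,1.5,0]
    - [0,0,0,0,0]

```text
t: 12.8
tool_pos: [0.5593, -0.2209, 0.0831]
tool_rot: [-1.863, -2.529, 0.0]
contact_force: [0.2, -0.5, -0.9]
opening: 0.0085
grip_force: 43.2
```

servo_tool:
  increments:
    - [0,0,0,1,0]
    - [0,0,0,1,0]
    - [0,0,0,0,0]

```text
t: 13.18
tool_pos: [0.5593, -0.2209, 0.0811]
tool_rot: [-1.863, -2.529, 0.0]
contact_force: [0.1, 0.4, -1.6]
opening: 0.0088
grip_force: 43.2
```

servo_tool:
  increments:
    - [0,0,0,1,0]
    - [0,0,0,1,0]
    - [0,0,0,0,0]

```text
t: 13.55
tool_pos: [0.5596, -0.2211, 0.0799]
tool_rot: [1.863, 2.529, 0.0]
contact_force: [-1.1, 0.2, 1.6]
opening: 0.0083
grip_force: 43.9
```

servo_tool:
  increments:
    - [0,0,0,1,0]
    - [0,0,0,0,0]
    - [0,0,0,0,0]

```text
t: 13.92
tool_pos: [0.5598, -0.2211, 0.0798]
tool_rot: [1.863, 2.529, 0.0]
contact_force: [-2.9, 2.0, 6.8]
opening: 0.0084
grip_force: 44.6
```

Home on the floor, with about 8 N of reaction. I'll ease off, release and retreat.

servo_tool:
  increments:
    - [0,0,0,-1,0]
    - [0.15,0,0,0,0]
    - [0.2,0,0,0,0]
    - [0.3,0,0,0,0]
    - [0.35,0,0,-5,0]
    - [0.35,0,0,-20,0]
    - [0.35,0,0,-40,0]
    - [0.35,0,0,-50,0]
    - [0.5,0,0,-35,0]
    - [0.6,0,0,0,0]
  force: 20

```text
t: 15.18
tool_pos: [0.5617, -0.2222, 0.2359]
tool_rot: [1.857, 2.521, 0.002]
contact_force: [1.2, -0.1, -0.1]
opening: 0.0517
grip_force: 0.0
```

```bash
python3 look.py j
```

```text
15.175 [ 0.5617 -0.2222  0.2359] 0.0517125117945043 0.0 [ 1.2182 -0.0565 -0.0808] 
 [[-0.2967  0.9549  0.0091]
 [ 0.9549  0.2968 -0.005 ]
 [-0.0074  0.0072 -0.9999]]
heading tool y 17.26336381581542
rack frame TCP mm 52.64499512348824 -1.3682118168787334
```

View pics/j.png

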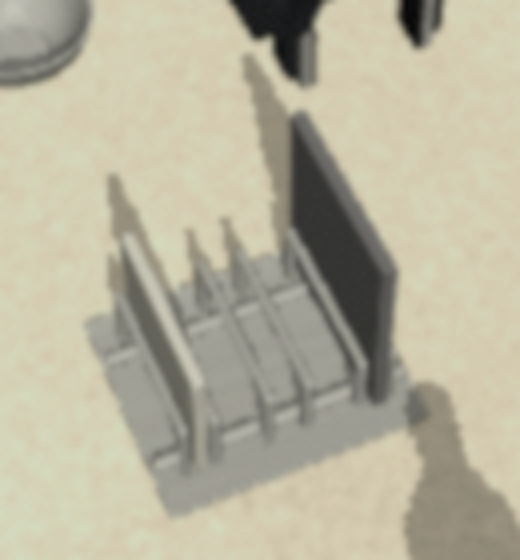

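The thin board stands upright in the narrow slot with the gripper clear. Now the thick board.

servo_tool:
  increments:
    - [0.65,0,0,0,9.3]
    - [0.65,0,0,0,9.2]
    - [0.65,25,0,0,0]
    - [0.65,50,-1,0,0]
    - [0.65,50,-1,0,0]
    - [0.65,50,-1,0,0]
    - [0.65,50,-1,0,0]
    - [0.65,50,-1,0,0]
    - [0.65,50,0,0,0]
    - [0.65,50,0,0,0]
    - [0.65,50,0,0,0]
    - [0.65,50,0,0,0]

```text
t: 16.77
tool_pos: [0.5636, 0.2554, 0.2272]
tool_rot: [-2.244, -2.196, 0.005]
contact_force: [0.6, 0.8, 0.0]
opening: 0.0555
grip_force: 0.0
```

servo_tool:
  increments:
    - [0.65,21,0,0,0]
    - [0.65,0,0,0,0]
    - [0.65,0,0,0,0]

```text
t: 17.15
tool_pos: [0.5651, 0.2738, 0.2287]
tool_rot: [2.247, 2.196, -0.002]
contact_force: [-0.5, -0.3, -0.8]
opening: 0.0556
grip_force: 0.0
```

servo_tool:
  increments:
    - [0.65,0,2,30,0]
    - [0.65,0,0,30,0]
    - [0.65,0,0,25,0]
    - [0.65,0,0,20,0]
    - [0.65,0,0,15,0]
    - [0.65,0,0,13,0]
    - [0.65,0,0,0,0]

```text
t: 18.02
tool_pos: [0.5666, 0.2747, 0.0952]
tool_rot: [-2.245, -2.197, 0.003]
contact_force: [-0.6, 0.2, 0.7]
opening: 0.0556
grip_force: 0.0
```

servo_tool:
  increments:
    - [0.6,0,7,0,0]
    - [0.55,0,7,0,0]
    - [0.5,0,7,0,0]
    - [0.45,0,7,0,0]
    - [0.42,0,7,0,0]
    - [0.4,0,5,0,0]
    - [0.4,0,3,0,0]
    - [0.4,0,0,0,0]

```text
t: 19.02
tool_pos: [0.6103, 0.274, 0.0962]
tool_rot: [2.246, 2.197, -0.0]
contact_force: [-1.3, 0.3, -0.8]
opening: 0.0344
grip_force: 0.0
```

servo_tool:
  increments:
    - [0.36,0,2,0,0]
    - [0.32,0,2,0,0]
    - [0.28,0,2,0,0]
    - [0.26,0,0,0,0]
    - [0.26,0,0,0,0]

```text
t: 19.65
tool_pos: [0.6161, 0.2739, 0.0963]
tool_rot: [-2.245, -2.197, -0.0]
contact_force: [-0.3, -0.1, 0.3]
opening: 0.022
grip_force: 0.1
```

servo_tool:
  increments:
    - [0.2,0,2,0,0]
    - [0.0,0,0,0,0]
    - [0.0,0,0,0,0]
    - [0.0,0,0,0,0]
    - [0.0,0,0,-10,0]
    - [0.0,0,0,-20,0]
    - [0.0,0,0,-30,0]
    - [0.0,0,0,-30,0]
    - [0.0,0,0,-30,0]
    - [0.0,0,0,0,0]
  force: 45

```text
t: 20.9
tool_pos: [0.6205, 0.2745, 0.2217]
tool_rot: [2.242, 2.194, 0.013]
contact_force: [0.1, 0.2, -2.5]
opening: 0.0132
grip_force: 45.3
```

```bash
python3 - <<'E'
from h import *
o=get_obs();print(o["tool_pos"],o["opening"],o["grip_force"],o["contact_force"],o["wrist_torque"])
s=cv2.cvtColor(get_image("side"),cv2.COLOR_RGB2GRAY);s0=cv2.imread("pics/side0.png",0)
# near vertical edges of the held board: sample rows below the gripper
p=o["tool_pos"]
print("tcp px",proj("side",p), "board near corners px", proj("side",[p+[dx,-.055,dz] for dz in(-.075,-.0,.04,-.0+.05-.12) for dx in(-.007,.007)]))
for dz in(-.005,-.03,-.06):
    uv=proj("side",p+np.array([0,-.055,dz]))[0]; r=int(round(uv[1]));u=int(round(uv[0])); print(dz,r,u,s[r,u-16:u+17].tolist())
E
```

```text
[0.6205 0.2745 0.2217] 0.013216776485099694 45.27124285697937 [ 0.0921  0.2152 -2.5126] [-0.0204 -0.0075 -0.0496]
tcp px [[338.2954  40.245 ]] board near corners px [[337.7993  78.2872]
 [343.1884  77.9217]
 [338.4988  52.8167]
 [344.1528  52.4595]
 [338.9008  38.177 ]
 [344.707   37.8257]
 [337.8439  76.6639]
 [343.2499  76.2989]]
-0.005 54 341 [79, 91, 106, 109, 109, 112, 112, 110, 97, 65, 35, 26, 29, 42, 58, 61, 61, 66, 85, 117, 138, 143, 142, 143, 144, 144, 144, 144, 144, 144, 144, 146, 146]
-0.03 63 341 [72, 84, 101, 106, 110, 113, 117, 116, 116, 111, 95, 57, 35, 45, 58, 62, 61, 71, 100, 133, 141, 142, 141, 141, 142, 144, 144, 144, 145, 144, 143, 144, 144]
-0.06 73 341 [97, 101, 115, 135, 141, 141, 142, 142, 143, 142, 141, 134, 112, 76, 62, 63, 66, 82, 111, 137, 144, 144, 144, 143, 144, 143, 143, 143, 142, 142, 143, 143, 144]
```

servo_tool:
  increments:
    - [0,-15,-8,-20,0]
    - [0,-45,-9,0,0]
    - [0,-50,-9,0,0]
    - [0,-50,-9,0,0]
    - [0,-50,-9,0,0]
    - [0,-50,-9,0,0]
    - [0,-50,-9,0,0]
    - [0,-50,-9,0,0]
    - [0,-50,-9,0,0]
    - [0,-50,-9,0,0]
    - [0,-40,-9,0,-8]
    - [0,-13,0,0,-10.5]

```text
t: 22.45
tool_pos: [0.5092, -0.2387, 0.2341]
tool_rot: [-1.858, -2.53, 0.001]
contact_force: [-0.3, 0.8, -2.3]
opening: 0.0132
grip_force: 45.3
```

servo_tool:
  increments:
    - [0,0,0,0,0]
    - [0,0,0,0,0]
    - [0,0,0,0,0]

```text
t: 22.82
tool_pos: [0.5109, -0.2358, 0.2359]
tool_rot: [-1.863, -2.529, -0.0]
contact_force: [1.1, 0.3, -2.8]
opening: 0.0137
grip_force: 45.3
```

```bash
sed -i 's/c=np.array(\[.511,-.2365\])/c=np.array([.5119,-.236])/' look.py; python3 look.py
```

```text
22.825 [ 0.5109 -0.2358  0.2359] 0.013703436171279434 45.3317391872406 [ 1.0938  0.3404 -2.8171] 
 [[-0.2966  0.955  -0.0005]
 [ 0.955   0.2966  0.0004]
 [ 0.0006 -0.0004 -1.    ]]
heading tool y 17.252420092569327
rack frame TCP mm -0.9327852436983024 0.450157124537314
```

servo_tool:
  increments:
    - [0,0,0.9,20,0]
    - [0,0,0,30,0]
    - [0,0,0,30,0]
    - [0,0,0,15,0]
    - [0,0,0,5,0]
    - [0,0,0,0,0]
    - [0,0,0,0,0]

```text
t: 23.7
tool_pos: [0.5125, -0.237, 0.1378]
tool_rot: [1.861, 2.528, 0.0]
contact_force: [0.1, -0.2, -2.1]
opening: 0.0139
grip_force: 45.3
```

```bash
python3 look.py k
```

```text
23.7 [ 0.5125 -0.237   0.1378] 0.013853646263174424 45.28747022151947 [ 0.1301 -0.208  -2.1406] 
 [[-0.2967  0.955   0.0021]
 [ 0.955   0.2967 -0.0014]
 [-0.0019  0.0016 -1.    ]]
heading tool y 17.25894517371064
rack frame TCP mm 0.317910955692249 -1.155147710821306
```

Aligned to within about 0.3 mm, so I'll lower by touch.

servo_tool:
  increments:
    - [0,0,0,8,0]
    - [0,0,0,5,0]
    - [0,0,0,3,0]
    - [0,0,0,3,0]
    - [0,0,0,0,0]

```text
t: 24.42
tool_pos: [0.5116, -0.2364, 0.1169]
tool_rot: [-1.863, -2.529, 0.0]
contact_force: [-0.3, 0.1, -2.7]
opening: 0.0135
grip_force: 45.3
```

servo_tool:
  increments:
    - [0,0,0,2,0]
    - [0,0,0,2,0]
    - [0,0,0,2,0]
    - [0,0,0,0,0]

```text
t: 24.92
tool_pos: [0.5116, -0.2364, 0.111]
tool_rot: [-1.863, -2.529, -0.0]
contact_force: [-0.3, 0.5, -3.0]
opening: 0.0131
grip_force: 45.3
```

servo_tool:
  increments:
    - [0,0,0,2,0]
    - [0,0,0,2,0]
    - [0,0,0,2,0]
    - [0,0,0,0,0]

```text
t: 25.42
tool_pos: [0.5116, -0.2364, 0.105]
tool_rot: [-1.863, -2.529, -0.0]
contact_force: [0.3, -0.8, -1.7]
opening: 0.0133
grip_force: 45.3
```

servo_tool:
  increments:
    - [0,0,0,3,0]
    - [0,0,0,3,0]
    - [0,0,0,3,0]
    - [0,0,0,3,0]
    - [0,0,0,0,0]

```text
t: 26.05
tool_pos: [0.5115, -0.2364, 0.0929]
tool_rot: [-1.863, -2.529, -0.0]
contact_force: [-0.5, -0.3, -1.8]
opening: 0.0136
grip_force: 45.4
```

servo_tool:
  increments:
    - [0,0,0,2,0]
    - [0,0,0,2,0]
    - [0,0,0,0,0]

```text
t: 26.42
tool_pos: [0.5116, -0.2364, 0.0891]
tool_rot: [-1.863, -2.529, -0.0]
contact_force: [-0.4, -0.7, -2.8]
opening: 0.0138
grip_force: 45.3
```

servo_tool:
  increments:
    - [0,0,0,1.5,0]
    - [0,0,0,1.5,0]
    - [0,0,0,0,0]

```text
t: 26.8
tool_pos: [0.5116, -0.2365, 0.0861]
tool_rot: [-1.863, -2.529, 0.0]
contact_force: [0.0, 0.6, -2.4]
opening: 0.0135
grip_force: 45.3
```

servo_tool:
  increments:
    - [0,0,0,1,0]
    - [0,0,0,1,0]
    - [0,0,0,0,0]

```text
t: 27.18
tool_pos: [0.5116, -0.2365, 0.0842]
tool_rot: [-1.863, -2.529, 0.0]
contact_force: [0.4, 0.1, -2.5]
opening: 0.0135
grip_force: 45.3
```

servo_tool:
  increments:
    - [0,0,0,1,0]
    - [0,0,0,1,0]
    - [0,0,0,0,0]

```text
t: 27.55
tool_pos: [0.5116, -0.2365, 0.0822]
tool_rot: [-1.863, -2.529, 0.0]
contact_force: [0.9, -0.7, -2.3]
opening: 0.0136
grip_force: 45.3
```

servo_tool:
  increments:
    - [0,0,0,1,0]
    - [0,0,0,0,0]

```text
t: 27.8
tool_pos: [0.5117, -0.2365, 0.0812]
tool_rot: [-1.863, -2.529, -0.0]
contact_force: [0.2, 0.8, -3.0]
opening: 0.0134
grip_force: 45.3
```

servo_tool:
  increments:
    - [0,0,0,1,0]
    - [0,0,0,0,0]

```text
t: 28.05
tool_pos: [0.5116, -0.2365, 0.0802]
tool_rot: [-1.863, -2.529, 0.0]
contact_force: [0.8, 0.6, -3.0]
opening: 0.0136
grip_force: 45.3
```

servo_tool:
  increments:
    - [0,0,0,1,0]
    - [0,0,0,0,0]

```text
t: 28.3
tool_pos: [0.5117, -0.2365, 0.0792]
tool_rot: [-1.863, -2.529, 0.0]
contact_force: [0.3, 0.5, -2.2]
opening: 0.0135
grip_force: 45.3
```

servo_tool:
  increments:
    - [0,0,0,1,0]
    - [0,0,0,0,0]

```text
t: 28.55
tool_pos: [0.5119, -0.2366, 0.0787]
tool_rot: [1.863, 2.529, 0.0]
contact_force: [-1.0, 0.7, -0.4]
opening: 0.0134
grip_force: 45.7
```

servo_tool:
  increments:
    - [0,0,0,1,0]
    - [0,0,0,0,0]

```text
t: 28.8
tool_pos: [0.512, -0.2366, 0.0786]
tool_rot: [1.863, 2.529, 0.0]
contact_force: [-3.2, 1.9, 6.3]
opening: 0.0135
grip_force: 46.6
```

Home. Small opening, then retreat.

servo_tool:
  increments:
    - [0,0,0,-1,0]
    - [0.2,0,0,0,0]
    - [0.24,0,0,0,0]
    - [0.28,0,0,0,0]
    - [0.28,0,0,-5,0]
    - [0.28,0,0,-20,0]
    - [0.28,0,0,-40,0]
    - [0.28,0,0,-50,0]
    - [0.28,0,0,-50,0]
    - [0.28,0,0,0,0]
  force: 20

```text
t: 30.05
tool_pos: [0.5144, -0.2382, 0.2516]
tool_rot: [1.855, 2.519, 0.001]
contact_force: [-0.5, -0.2, 0.4]
opening: 0.0239
grip_force: 0.0
```

servo_tool:
  increments:
    - [0.3,0,-25,-5,0]
    - [0.3,0,-50,0,0]
    - [0.3,0,-50,0,0]
    - [0.3,0,-15,0,0]
    - [0.3,0,0,0,0]
    - [0.3,0,0,0,0]

```text
t: 30.8
tool_pos: [0.3788, -0.2778, 0.2484]
tool_rot: [1.862, 2.53, 0.001]
contact_force: [-0.3, 1.0, 0.6]
opening: 0.0258
grip_force: 0.0
```

```bash
python3 - <<'E'
from h import *
o=get_obs();print(o["t"],o["tool_pos"],o["opening"],o["contact_force"])
s=cv2.cvtColor(get_image("side"),cv2.COLOR_RGB2BGR);cv2.imwrite("pics/z_s.png",s)
t=cv2.cvtColor(get_image("top"),cv2.COLOR_RGB2BGR);cv2.imwrite("pics/z_t.png",t)
g=cv2.cvtColor(s,cv2.COLOR_BGR2GRAY);g0=cv2.imread("pics/side0.png",0);gj=cv2.cvtColor(cv2.imread("pics/j_s.png"),cv2.COLOR_BGR2GRAY)
d=lambda a,b,x0,y0,x1,y1:float(cv2.absdiff(cv2.GaussianBlur(a,(3,3),0),cv2.GaussianBlur(b,(3,3),0))[y0:y1,x0:x1].mean())
print("jar",d(g,g0,400,150,440,200),"bottle",d(g,g0,370,315,412,378),"bowl",d(g,g0,235,150,282,195),"lid",d(g,g0,283,225,303,290))
print("thin vs j",d(g,gj,337,195,360,275))
c=np.array([.5119,-.236]);a=np.radians(17.3);ex=np.array([np.cos(a),np.sin(a)]);ey=np.array([-ex[1],ex[0]])
# near-end face profiles (y=-55): across x at heights
for x in(0,50):
  for z in(60,90,120):
    P=[np.r_[c+((x+dx)*ex-55*ey)/1000,z/1000] for dx in range(-24,25,3)]
    uv=proj("side",P).astype(np.float32);print(x,z,cv2.remap(g,uv[:,0][None],uv[:,1][None],1)[0].tolist())
E
```

```text
30.8 [ 0.3788 -0.2778  0.2484] 0.025790963623607128 [-0.3119  1.0102  0.5582]
jar 10.3735 bottle 10.360544217687075 bowl 69.32860520094563 lid 9.50153846153846
thin vs j 5.296195652173913
0 60 [116, 104, 98, 106, 81, 54, 61, 70, 71, 72, 81, 94, 107, 112, 108, 106, 106]
0 90 [103, 116, 95, 50, 43, 47, 60, 69, 71, 73, 94, 122, 127, 127, 127, 117, 80]
0 120 [73, 43, 42, 43, 44, 46, 60, 70, 70, 73, 93, 121, 121, 92, 94, 116, 74]
50 60 [104, 91, 88, 98, 95, 61, 62, 71, 77, 96, 113, 142, 163, 166, 166, 166, 166]
50 90 [78, 114, 96, 50, 43, 46, 57, 70, 90, 132, 158, 164, 167, 165, 164, 164, 166]
50 120 [48, 43, 43, 43, 43, 47, 60, 70, 90, 134, 160, 163, 166, 169, 167, 167, 166]
```

Both boards' end faces are straight and upright at every height, with no unexpected contact seen anywhere. Handing in.

```bash
python3 -c "
from station import *
print(finish_job())"
```

```text
the job is handed in; nothing more can be done
None
```

The job is handed in at about 31 s of the 70 s: the thin board stands in the narrow slot and the thick one in the wide slot, both lowered to the floor (7–8 N) before release, and the arm met no unexpected contact, though my image check that the bystanders had not moved was inconclusive (the arm hid the bowl).

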